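# Snap the cover back onto the power brick

### The arm

A 7-joint arm with a two-finger parallel gripper is mounted at the origin on the work surface. World frame = base frame: x ahead of the robot, y to its left, z up, the work surface at z = 0. Lengths are in mm, angles in degrees, forces in N, time in s.
With the tool pointing down it reaches from about 350 to 900 mm from the base axis. Payload 8.1 kg.
Tool frame: the origin (TCP) lies on the centre line of the jaws, within the pads' length; the fingertips stand 19 mm ahead of it and the grasp point (between the pads) is the TCP; z points along the fingers, y is the line along which they close (so a half turn about z gives the same grasp; the last joint's range is limited). The gripper opens to 92 mm and grips with 3 to 60 N. Pads are 19 mm wide; open, the fingers measure 130 mm over their backs; the gripper's body (75 mm by 190 mm) begins 47 mm behind the grasp point.
Start: joints at [70.325, 24.895, 1.432, 90.138, -0.665, 64.973, -4.303], TCP at [149.025, -606.986, 245.742] pointing down, gripper open.
Joint ranges: [-149.89, 149.89], [-25.12, 119.58], [-72.63, 75.52], [4.76, 147.25], [-75.54, 255.54], [6.69, 114.76], [-157.13, 157.13]. Speed limits (degrees/s): [127.2, 127.2, 172.46, 172.46, 180, 180, 180].

### API

Orientations are given as a 3x3 rotation matrix whose columns are the frame's x, y, z axes.
In Python, from plant import r gives the robot as it stands. Calls block until the motion is done:
- r.goto(position, orientation): joint-space move of the TCP to a pose.
- r.line_to(position, attitude=None, rate=150): straight line of the TCP; attitude=None keeps the orientation; rate is the mean speed in mm/s.
- r.move_joints(angles): joint-space move.
- r.command_gripper(opening, force=None): opening from 0.0 (shut) to 1.0 (fully open); force is the grip in N (None keeps the last); returns when the fingers have stopped.
- r.sleep(seconds).
- r.ik(position, orientation): joint angles nearest the present ones, or None.
- r.camera(name): name is "scene" or "top"; returns the picture (400x640x3 uint8, blue, green, red); there is no depth.
- r.calibration(name): a dict with "fx", "fy", "cx", "cy" (pixels), "xyz" and "rotation" of the camera in the world. Camera axes: x right, y up, looking along -z (the intrinsics and any distortion apply to the point x, -y, -z); pixel columns grow to the right and rows downward; lengths in mm; the calibration is good to about 2 mm. A picture is of the moment at which its call begins. calibration takes no time and is no camera call.
A pose or a line that the arm cannot do raises r.Unreachable and nothing moves.
- r.job_done(): hands the job in; it is judged then, once.
Readings, each from a call of its own:
- r.read_time(): time.
- r.read_joints(): joint angles.
- r.read_qvel(): joint speeds.
- r.read_effort(): joint torques, N m.
- r.read_ee_pos(): TCP position.
- r.read_tool_rot(): TCP orientation.
- r.read_force(): force on the tool from outside, world axes, zero at the start.
- r.read_torque(): the same for the moment, N m.
- r.read_grip_width(): opening from 0.0 (shut) to 1.0 (fully open).
- r.read_grasp_force(): force on a finger pad.
Only numpy, scipy, OpenCV 4.12 (cv2) and the standard library are available. Lean on these libraries where they do the work, as an engineer would, in place of code of your own. Each camera call takes 0.05 s, during which the arm holds its last target. There are 200 camera calls.

### The job

The beige power brick has been repaired and its cover is laid on, but not one of its four side clips has caught. Press it down with the fingertips on its four raised corner pads, one after another, until all four have clicked and the cover sits flush on the shell all round. Only press: do not pick up the cover or shove the brick along, leave the other things where they lie, and finish clear of everything.

Things in the scene. Friction and masses are not known exactly. Their poses are not given: they have to be found in the camera images.
- brick: lower half of a beige plastic power brick, loose on the mat, 0.85 kg: open shell 92 (x) x 156 (y) x 40 mm high; origin under its centre, z up. Four springy upright clips 18 mm wide stand outside its long walls (x = +-51, y = +-58 mm, tops 56 mm above the mat). Black mains inlet at the -y end, two terminal posts at the +y end, 17 mm long.
- cover: the brick's beige cover (upper half), same 92 x 156 mm outline, 22 mm high, 0.14 kg, flat top with vent slots in the middle and a round press pad at each corner; origin at the centre of its lower rim. It lies straight over the shell but 9 mm proud, its side lugs resting on the clips. Thin, it tilts and twists: each corner clicks down separately. Home, its rim lies on the shell: origin 40 mm, flat top 62 mm above the mat.
- corner0 (a point): where to press: top of the round raised press pad (14 mm across, 3 mm above the cover's flat top) beside one clip, at the brick's -x, -y corner (38 mm in x, 66 mm in y from its centre). 74 mm above the mat at the start, 65 mm home (up to 2 mm more while others are up). Pressed straight down it takes 4 to 15 N over 7 mm, clicks, drops and is then rigid at 65 mm; the others rise or sink up to 3 mm. Press slowly, to 18 N or to 64 mm.
- corner1 (a point): where to press: top of the round raised press pad (14 mm across, 3 mm above the cover's flat top) beside one clip, at the brick's -x, +y corner (38 mm in x, 66 mm in y from its centre). 74 mm above the mat at the start, 65 mm home (up to 2 mm more while others are up). Pressed straight down it takes 4 to 15 N over 7 mm, clicks, drops and is then rigid at 65 mm; the others rise or sink up to 3 mm. Press slowly, to 18 N or to 64 mm.
- corner2 (a point): where to press: top of the round raised press pad (14 mm across, 3 mm above the cover's flat top) beside one clip, at the brick's +x, -y corner (38 mm in x, 66 mm in y from its centre). 74 mm above the mat at the start, 65 mm home (up to 2 mm more while others are up). Pressed straight down it takes 4 to 15 N over 7 mm, clicks, drops and is then rigid at 65 mm; the others rise or sink up to 3 mm. Press slowly, to 18 N or to 64 mm.
- corner3 (a point): where to press: top of the round raised press pad (14 mm across, 3 mm above the cover's flat top) beside one clip, at the brick's +x, +y corner (38 mm in x, 66 mm in y from its centre). 74 mm above the mat at the start, 65 mm home (up to 2 mm more while others are up). Pressed straight down it takes 4 to 15 N over 7 mm, clicks, drops and is then rigid at 65 mm; the others rise or sink up to 3 mm. Press slowly, to 18 N or to 64 mm.
- standoff: stubby brass hexagonal standoff, 14 mm across flats, 24 mm tall, standing; origin under its centre. Leave alone.
- fuse_holder: cream ceramic fuse holder with brass spring clips, 26 x 62 x 27 mm tall; origin under its centre. Leave alone.
- weight: cast-iron weight painted dull blue, round, 62 mm across, 57 mm tall, with a knob on top; origin under its centre. Leave alone.
- spool: small solder spool standing on end, 54 mm across, 40 mm tall; origin under its centre. Leave alone.
- flux_tin: round flat tin, 60 mm across, 23 mm tall; origin under its centre. Leave alone.
- screwdriver: screwdriver with an amber handle lying on the mat, 170 mm long along its x axis; origin under its middle. Leave alone.
- board: small loose circuit board, 70 x 50 mm, 18 mm tall with its parts; origin under its centre. Leave alone.
Mind the look-alikes: they are no part of the job. Leave any pink look-alike of the brick alone.

How it is judged (in metres and radians):
On the way, in this order (a step that is already met when the one before it is completed fails the run):
1. a first corner of the cover clicked down, the other three still up (((z of corner0 in the frame of brick below 0.0675 m and z of each of corner1, corner2, corner3 in the frame of brick above 0.069 m) or (z of each of corner0, corner2, corner3 in the frame of brick above 0.069 m and z of corner1 in the frame of brick below 0.0675 m) or (z of each of corner0, corner1, corner3 in the frame of brick above 0.069 m and z of corner2 in the frame of brick below 0.0675 m) or (z of each of corner0, corner1, corner2 in the frame of brick above 0.069 m and z of corner3 in the frame of brick below 0.0675 m))), for 0.1 s.
2. two or three corners clicked down, the rest still up (((z of each of corner0, corner1 in the frame of brick below 0.0675 m and z of each of corner2, corner3 in the frame of brick above 0.069 m) or (z of each of corner0, corner2 in the frame of brick below 0.0675 m and z of each of corner1, corner3 in the frame of brick above 0.069 m) or (z of each of corner0, corner3 in the frame of brick below 0.0675 m and z of each of corner1, corner2 in the frame of brick above 0.069 m) or (z of each of corner0, corner3 in the frame of brick above 0.069 m and z of each of corner1, corner2 in the frame of brick below 0.0675 m) or (z of each of corner0, corner2 in the frame of brick above 0.069 m and z of each of corner1, corner3 in the frame of brick below 0.0675 m) or (z of each of corner0, corner1 in the frame of brick above 0.069 m and z of each of corner2, corner3 in the frame of brick below 0.0675 m) or (z of each of corner0, corner1, corner2 in the frame of brick below 0.0675 m and z of corner3 in the frame of brick above 0.069 m) or (z of each of corner0, corner1, corner3 in the frame of brick below 0.0675 m and z of corner2 in the frame of brick above 0.069 m) or (z of each of corner0, corner2, corner3 in the frame of brick below 0.0675 m and z of corner1 in the frame of brick above 0.069 m) or (z of corner0 in the frame of brick above 0.069 m and z of each of corner1, corner2, corner3 in the frame of brick below 0.0675 m))), for 0.1 s.
At the end, for the whole second after the job is handed in: all four corner points of the cover within 1.5 mm of the fully home level (65 mm above the brick's underside), cover centred on the shell within 4 mm and at rest, brick flat on the mat; the corners clicked one after another, not all at once (z of corner0 in the frame of brick between 0.063 and 0.0665 m and z of corner1 in the frame of brick between 0.063 and 0.0665 m and z of corner2 in the frame of brick between 0.063 and 0.0665 m and z of corner3 in the frame of brick between 0.063 and 0.0665 m and horizontal distance between cover and brick below 0.004 m and linear speed of cover below 0.02 m/s and angle between brick's own z axis and vertical below 0.05 rad); the robot touches nothing.
It fails at once if the cover is lifted off: more than 20 mm above its home place, or 12 mm aside of it (z of cover in the frame of brick above 0.06 m or horizontal distance between cover and brick above 0.012 m).
It fails at once if the brick is shoved more than 25 mm, tipped or lifted (distance of brick from where it was at the start of the episode above 0.025 m or angle between brick's own z axis and vertical above 0.12 rad or height (world z) of brick above 0.012 m).
It fails at once if another thing is moved more than 20 mm (distance of any of standoff, fuse_holder, weight, spool, flux_tin, screwdriver, board from where it was at the start of the episode above 0.02 m).
It also fails if it takes over 54 s, if anything falls off the work surface, if the arm or the gripper's body presses on something with over 40 N, if the wrist force passes 120 N, or if a joint passes its speed limit or range.

## Working session

There is one attempt and no reset: what is moved stays moved. The work goes in short steps, each a Python script; the robot and the scene stay as the last script left them, time stands still between calls to the robot, and variables do not carry over. Pictures are saved under pics/ and viewed, at most 10 in all, crops included, and the job is handed in when it is done.

```bash
mkdir -p pics
python3 - <<'E'
from plant import r
import cv2
for n in("scene","top"):
    cv2.imwrite(f"pics/{n}0.png",r.camera(n)); print(n,r.calibration(n))
print(r.read_time(),r.read_force(),r.read_tool_rot())
E
```

```text
scene {'fx': 462.5086430619408, 'fy': 462.5086430619408, 'cx': 317.0443033348111, 'cy': 204.10142578476493, 'xyz': array([1508.58106252,  212.83539664,  792.08817375]), 'rotation': array([[-0.2520935 , -0.55342972,  0.79382896],
       [ 0.96750293, -0.16081784,  0.19512998],
       [ 0.01967113,  0.81722284,  0.57598601]])}
top {'fx': 504.6714001030419, 'fy': 504.6714001030419, 'cx': 319.02341701289225, 'cy': 200.77362184350304, 'xyz': array([ 293.79309927,  -35.59240516, 1310.53119262]), 'rotation': array([[ 0.02344743,  0.98721522, -0.15765891],
       [-0.99954033,  0.02011813, -0.0226801 ],
       [-0.01921834,  0.15811823,  0.98723314]])}
0.1 [ 0.70251769  0.6788516  -0.49561749] [[ 9.71168967e-01  2.38391760e-01 -4.53303691e-04]
 [ 2.38392161e-01 -9.71168050e-01  1.34011908e-03]
 [-1.20760716e-04 -1.40954611e-03 -9.99998999e-01]]
```

View pics/top0.png

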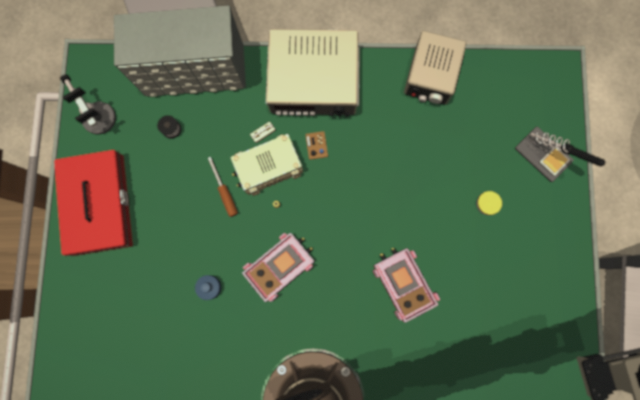

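View pics/scene0.png

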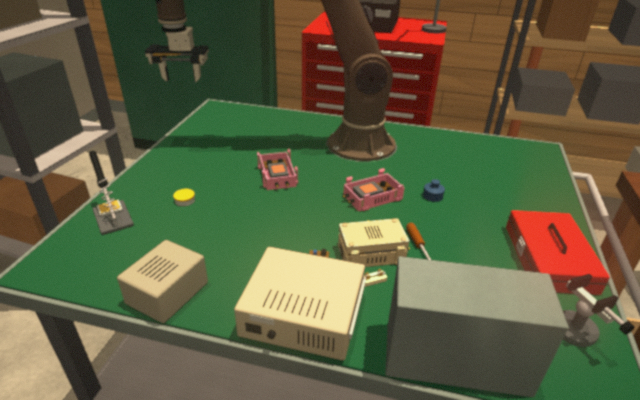

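The top view shows the beige brick with its cover at about (267,163), between the fuse holder (262,131), board (317,145), screwdriver (222,187) and standoff (276,204). In the scene view it is at about (373,240). Next I'll zoom in on both.

Run:
```python
import cv2,numpy as np
a=cv2.imread("pics/top0.png")[118:213,205:335]; b=cv2.imread("pics/scene0.png")[205:275,325:420]
A=cv2.resize(a,(780,570),interpolation=cv2.INTER_CUBIC);cv2.imwrite("pics/tc.png",A)
cv2.imwrite("pics/sc.png",cv2.resize(b,(760,560),interpolation=cv2.INTER_CUBIC))
```

```text
(no output)
```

View pics/tc.png

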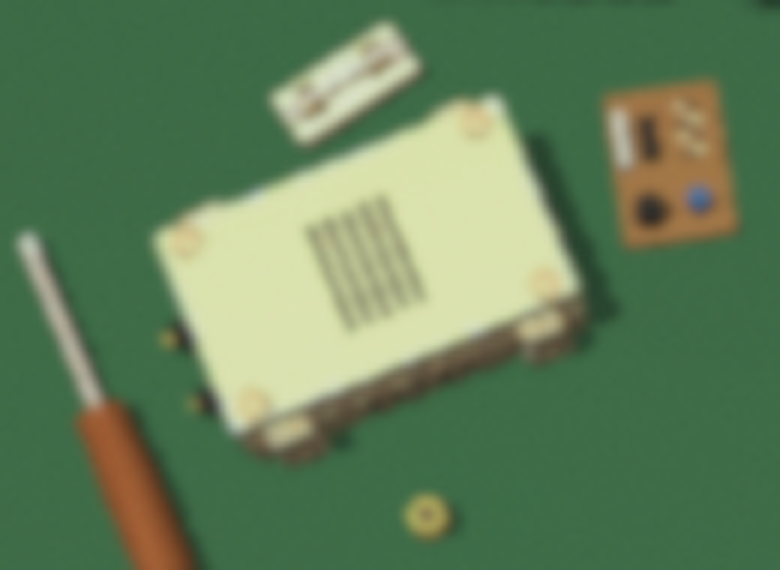

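View pics/sc.png

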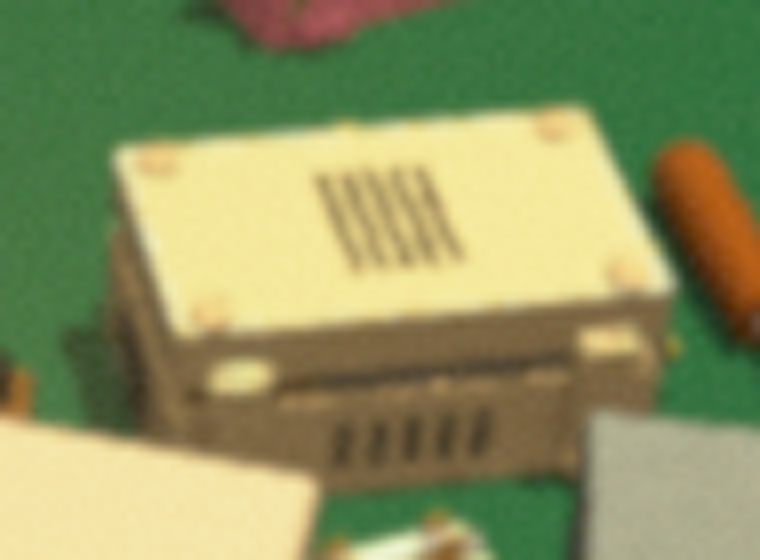

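```bash
cat > h.py <<'E'
from plant import r
import numpy as np
def cast(n,px,z):
    c=r.calibration(n); px=np.atleast_2d(px).astype(float)
    d=np.c_[(px[:,0]-c["cx"])/c["fx"],-(px[:,1]-c["cy"])/c["fy"],-np.ones(len(px))]@c["rotation"].T
    return c["xyz"]+d*((z-c["xyz"][2])/d[:,2])[:,None]
L=np.array([[-38,-66],[-38,66],[38,-66],[38,66]],float)
def fit(P):
    a=L@[1,1j]; b=P[:,:2]@[1,1j]; m=b.mean(); y=np.angle(np.vdot(a,b-m))
    return m,y,np.abs(b-m-a*np.exp(1j*y))
E
python3 - <<'E'
from h import *
T=np.array([[545,280],[253,404],[476,120],[188,239]]);S=np.array([[158,160],[554,124],[211,311],[628,270]])
t=cast("top",(T+.5)/6-.5+[205,118],74); s=cast("scene",(S+.5)/8-.5+[325,205],74)
for P in(t,s): m,y,e=fit(P);print(P[:,:2].round(1).tolist(),m,np.degrees(y),e.round(1))
m,y,e=fit((t+s)/2)
for yaw in (np.degrees(y)+np.arange(-180,181,90)):
    a=np.radians(yaw);X=np.array([np.cos(a),np.sin(a),0]);Z=np.array([0,0,-1.]);R=np.c_[X,np.cross(Z,X),Z]
    print(yaw,[None if (q:=r.ik([m.real,m.imag,z],R)) is None else np.round(q) for z in (160,90)])
E
```

```text
[[583.0, 54.3], [527.7, 174.5], [651.7, 85.7], [597.8, 205.2]] (590.0642796509502+129.9373178816827j) 24.375182925994103 [0.4 0.5 0.3 0.6]
[[586.9, 58.9], [532.8, 178.2], [655.4, 89.6], [601.0, 209.1]] (594.011367603917+133.93981417883145j) 24.389720442681874 [0.8 0.7 0.5 0.8]
-155.61757305124246 [array([ 20.,  42., -61.,  95.,  39.,  67.,  63.]), array([ 20.,  48., -61.,  99.,  47.,  63.,  58.])]
-65.61757305124245 [array([ -57.,   43.,   66.,  102.,  -43.,   65., -132.]), array([ -56.,   50.,   66.,  105.,  -52.,   62., -126.])]
24.38242694875755 [array([  11.,   35.,  -43.,   96.,   27.,   60., -106.]), array([   5.,   37.,  -34.,  100.,   26.,   51., -106.])]
114.38242694875755 [array([ 13.,  36., -47.,  96.,  30.,  61., -19.]), array([  9.,  39., -40., 100.,  31.,  53., -20.])]
204.38242694875754 [array([ 20.,  42., -61.,  95.,  39.,  67.,  63.]), array([ 20.,  48., -61.,  99.,  47.,  63.,  58.])]
```

```bash
cat >> h.py <<'E'
M=np.array([592.0,131.9]); A=np.radians(24.38)
RZ=np.array([[np.cos(A),-np.sin(A)],[np.sin(A),np.cos(A)]])
C=M+L@RZ.T
X=np.array([*RZ[:,0],0]);Z=np.array([0,0,-1.]);R=np.c_[X,np.cross(Z,X),Z]
E
python3 - <<'E'
from h import *
print(cast("top",[[270,110],[310,115],[355,115]],0)[:,:2].round(), C.round())
r.command_gripper(0.0,20)
r.goto([*C[0],190],R)
print(r.read_time(),r.read_joints().round(1),r.read_force(),r.read_ee_pos(),r.read_grip_width())
for i in (0,1,3,2): print(i,[(q:=r.ik([*C[i],z],R)) is not None and np.round(q) for z in (120,82)])
E
```

```text
[[750. 133.]
 [737.  24.]
 [740. -97.]] [[585.  56.]
 [530. 176.]
 [654.  87.]
 [599. 208.]]
4.3417 [ 14.3  28.9 -35.9  97.3  19.1  60.  -93.5] [-0.51531403  0.29383389 -0.2099099 ] [584.79353178  54.93985833 189.92440329] 0.0019637842817656344
0 [array([ 13.,  33., -34., 101.,  23.,  52., -97.]), array([ 12.,  36., -32., 103.,  25.,  48., -98.])]
1 [array([   1.,   31.,  -35.,  105.,   23.,   50., -110.]), array([  -0.,   34.,  -33.,  107.,   25.,   46., -113.])]
3 [array([  -2.,   37.,  -34.,   94.,   24.,   56., -110.]), array([  -3.,   39.,  -33.,   96.,   26.,   52., -111.])]
2 [array([  8.,  39., -33.,  91.,  24.,  58., -97.]), array([  8.,  41., -32.,  92.,  26.,  54., -99.])]
```

```bash
cat >> h.py <<'E'
def tool(deg):
    a=np.radians(deg);x=np.array([np.cos(a),np.sin(a),0]);return np.c_[x,np.cross(Z,x),Z]
def press(i,off=(0,0)):
    p=C[i]+off; Ri=tool(4) if i==2 else R
    r.line_to([*p,115],Ri,rate=120); r.line_to([*p,97],rate=40)
    f0=r.read_force()[2]; log=[]; pk=0; z=97
    while z>82.6:
        z-=0.6; r.line_to([*p,z],rate=8)
        f=r.read_force(); fz=f[2]-f0; t=r.read_ee_pos(); log.append((round(t[2]-19,1),round(fz,1),round(float(np.hypot(f[0],f[1])),1)))
        if fz>18: break
    print(i,log); print(r.read_ee_pos()[:2]-p)
    r.line_to([*p,115],rate=60); print("t",r.read_time())
E
python3 - <<'E'
from h import *
import cv2
press(0)
cv2.imwrite("pics/s1.png",cv2.resize(r.camera("scene")[205:275,325:420],(760,560),interpolation=cv2.INTER_CUBIC))
E
```

```text
0 [(np.float64(77.5), np.float64(-0.1), 0.3), (np.float64(76.8), np.float64(-1.3), 0.2), (np.float64(76.1), np.float64(-0.1), 0.5), (np.float64(75.5), np.float64(0.4), 0.6), (np.float64(74.9), np.float64(-1.3), 0.4), (np.float64(74.4), np.float64(-1.0), 0.4), (np.float64(73.9), np.float64(1.6), 0.3), (np.float64(73.3), np.float64(1.1), 1.2), (np.float64(72.7), np.float64(2.6), 1.0), (np.float64(72.1), np.float64(4.1), 0.5), (np.float64(71.5), np.float64(5.1), 0.8), (np.float64(70.6), np.float64(3.1), 0.6), (np.float64(69.8), np.float64(-0.7), 0.9), (np.float64(69.4), np.float64(-0.3), 0.2), (np.float64(68.9), np.float64(-0.3), 0.3), (np.float64(68.4), np.float64(-0.3), 0.2), (np.float64(67.8), np.float64(-0.5), 0.3), (np.float64(67.2), np.float64(0.3), 0.7), (np.float64(66.6), np.float64(-0.7), 0.9), (np.float64(66.2), np.float64(3.8), 0.6), (np.float64(66.0), np.float64(7.0), 2.1), (np.float64(65.8), np.float64(11.8), 4.0), (np.float64(65.6), np.float64(16.4), 5.3), (np.float64(65.5), np.float64(21.4), 6.7)]
[0.4155702  0.09151147]
t 12.4083
```

View pics/s1.png

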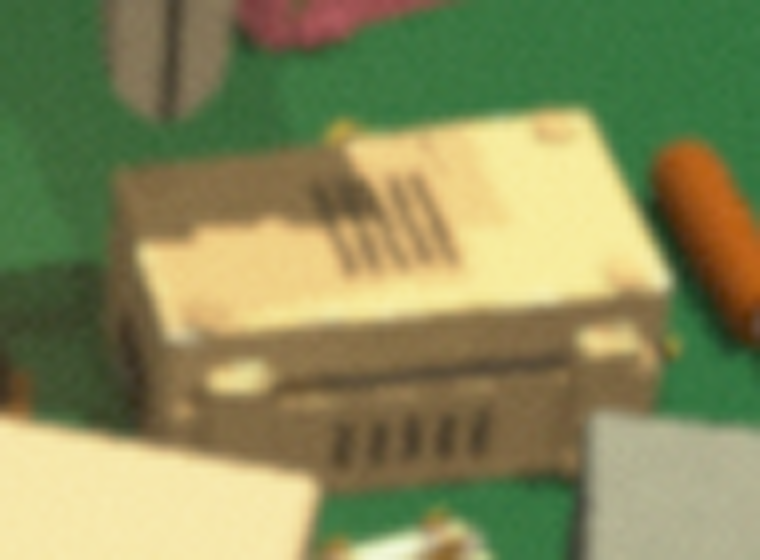

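Corner 0, at about (130,180) in the crop, has sunk. The force peaked at about 5 N, dropped, then went rigid at about 65.6 mm. The other three corners are still up and the brick hasn't moved. Next is corner 1.

```bash
sed -i 's/round(t\[2\]-19,1),round(fz,1)/round(float(t[2]-19),1),round(float(fz),1)/' h.py
python3 - <<'E'
from h import *
press(1)
E
```

```text
1 [(77.5, -1.1, 0.4), (76.8, -0.6, 0.6), (76.2, -0.8, 0.5), (75.6, 0.1, 0.7), (75.0, -0.9, 0.9), (74.4, -0.2, 0.2), (73.8, 0.8, 0.4), (73.2, 1.9, 1.7), (72.6, 4.0, 3.2), (72.0, 5.0, 3.7), (71.3, 0.9, 0.7), (70.7, -0.0, 0.7), (70.1, 0.1, 0.3), (69.5, -0.3, 0.3), (69.0, -1.1, 0.4), (68.4, 0.0, 0.8), (67.8, -0.5, 0.4), (67.2, -0.9, 1.1), (66.5, -0.3, 0.3), (66.1, 1.2, 1.0), (65.9, 5.3, 1.3), (65.7, 10.5, 2.6), (65.5, 16.5, 4.8), (65.4, 21.6, 6.5)]
[0.36910737 0.37645198]
t 21.0
```

Run:
```python
from h import *
import cv2
press(3)
cv2.imwrite("pics/s3.png",cv2.resize(r.camera("scene")[205:275,325:420],(760,560),interpolation=cv2.INTER_CUBIC))
```

```text
3 [(77.5, -0.0, 1.5), (76.8, -0.2, 1.0), (76.2, -0.2, 0.4), (75.5, -1.2, 1.3), (75.0, 0.3, 1.2), (74.4, -0.1, 0.7), (73.8, -1.1, 0.8), (73.1, -0.3, 0.4), (72.6, -0.1, 0.1), (72.1, 0.9, 0.3), (71.5, 2.3, 0.2), (70.9, 2.7, 0.8), (70.1, 1.8, 1.2), (69.3, -0.9, 1.0), (68.8, -0.7, 0.9), (68.3, -0.4, 0.9), (67.8, -0.5, 0.6), (67.2, -1.0, 0.7), (66.6, -0.2, 0.7), (66.0, -0.5, 0.5), (65.7, 2.8, 1.6), (65.6, 8.1, 2.0), (65.4, 11.5, 3.7), (65.3, 16.3, 5.7), (65.2, 20.6, 6.6)]
[0.51374576 0.23610347]
t 29.3333
```

View pics/s3.png

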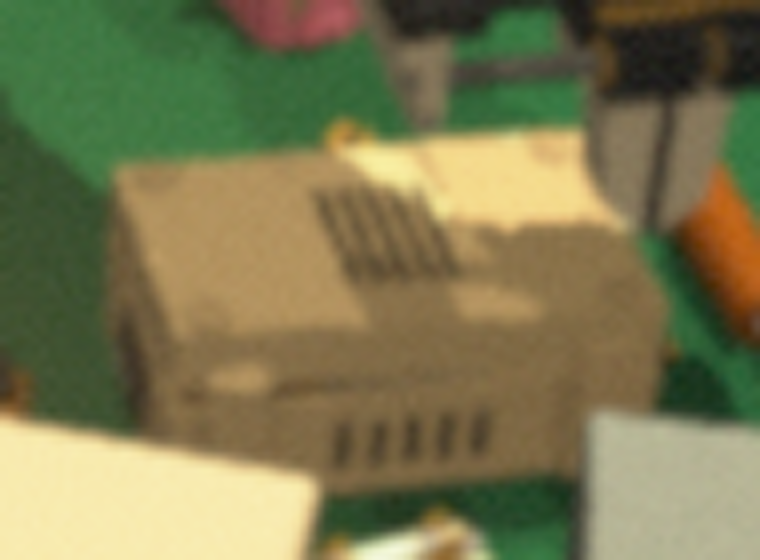

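Corner 3, at about (640,290), is down beside its clip. Corner 2, at about (210,315), still stands proud with a visible gap, so I'll press it last, with the tool turned away from the instrument case.

Run:
```python
from h import *
import cv2
press(2)
r.line_to([*(C[2]+[-60,0]),230],rate=150); r.goto([420,-150,300],R)
cv2.imwrite("pics/s4.png",cv2.resize(r.camera("scene")[205:275,325:420],(760,560),interpolation=cv2.INTER_CUBIC))
print(r.read_time(),r.read_force())
```

```text
2 [(77.6, -0.6, 0.3), (76.8, -1.7, 1.1), (76.1, -0.0, 0.7), (75.5, -1.1, 0.3), (75.0, -0.2, 0.4), (74.4, 0.1, 0.5), (73.7, -1.6, 0.1), (73.2, -0.3, 0.2), (72.6, -0.8, 0.8), (72.0, -0.4, 0.4), (71.5, 0.5, 1.7), (70.8, 1.6, 0.7), (70.0, -0.5, 1.6), (69.4, -1.5, 0.2), (68.9, -0.5, 0.1), (68.3, -0.5, 1.0), (67.8, -0.5, 1.2), (67.1, -1.4, 1.5), (66.6, -0.4, 0.7), (65.9, -1.1, 0.8), (65.5, 0.4, 1.4), (65.4, 4.0, 1.7), (65.3, 9.5, 2.4), (65.2, 13.1, 4.6), (65.1, 17.8, 5.6)]
[0.40277368 0.14043637]
t 38.1833
40.4083 [-0.22566899  0.63657869 -0.17764741]
```

View pics/s4.png

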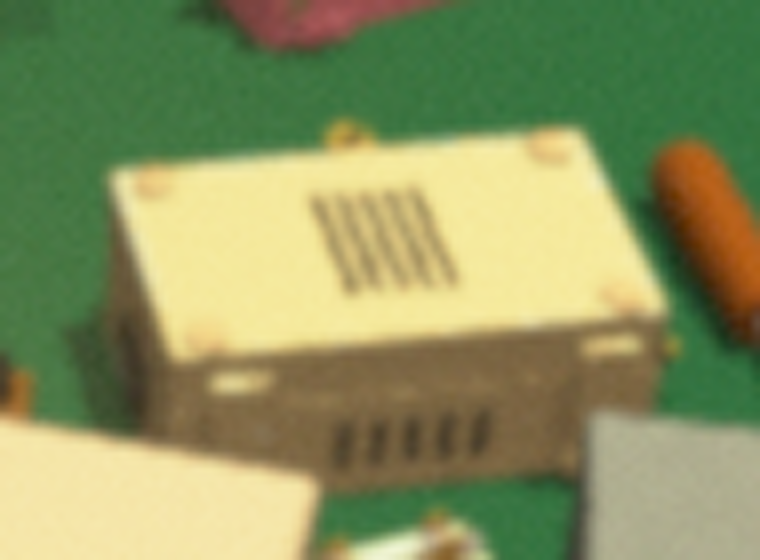

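The cover now lies flush. The pads at (154,183), (550,147), (208,337) and (624,296) have all dropped by about the same amount (22–26 px in the crop), the gap is closed, and the arm is clear.

```bash
python3 -c "
from plant import r
print(r.job_done())"
```

```text
the job is handed in; nothing more can be done
None
```

I pressed the four corners one after another; each clicked and then went rigid at about 65 mm, the cover looks flush all round in the last picture, and I handed the job in at about 40 s with the arm clear (no verdict came back).

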